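# Put the forks away and latch the cutlery case

### The arm

A 6-joint arm with a two-finger parallel gripper is mounted at the origin on the work surface; the furniture and walls round the work are solid. World frame = base frame: x ahead of the robot, y to its left, z up, the work surface at z = 0. Lengths are in m, angles in rad, forces in N, time in s.
With the tool pointing down it reaches from about 0.35 to 0.775 m from the base axis. Payload 7.3 kg.
Tool frame: the origin (TCP) lies at the centre of the arm's flange, where the gripper is bolted on; the fingertips stand 178 mm ahead of it and the grasp point (between the pads) lies 159 mm ahead of it; z points along the fingers, y is the line along which they close (so a half turn about z gives the same grasp; the last joint's range is limited). The gripper opens to 92 mm and grips with 3 to 60 N. Pads are 19 mm wide; open, the fingers measure 130 mm over their backs; the gripper's body (75 mm by 190 mm) begins 47 mm behind the grasp point.
Start: joints at [-1.472, 0.342, 1.524, -0, 1.275, -0.146], TCP at [0.127, -0.509, 0.405] pointing down, gripper open.
Joint ranges: [-2.53, 2.53], [-0.77, 2.02], [0.04, 2.7], [-1, 4.14], [0.28, 2.66], [-3.11, 3.11]. Speed limits (rad/s): [2.57, 2.57, 3.14, 3.14, 3.14, 3.14].

### API

Orientations are given as [roll, pitch, yaw] about the fixed x, y, z axes, in that order (R = Rz(yaw) Ry(pitch) Rx(roll)).
In Python, from cell import telemetry, vision, ticket gives the robot as it stands.
- The arm moves only by the shell command python3 -m crank 'ROWS' [FORCE]. ROWS is JSON, a list of rows, each a list of 5 numbers: the gripper command: -1 is shut, 1 is fully open, values between are in proportion, then the shift along the tool's x, y, z in mm, then the turn about the tool's z in rad. In form: [[fingers, dx, dy, dz, roll], ...]. A call has 1 to 12 rows; each row is the pose to reach, as a shift and turn from the pose commanded when the call began, along the tool's axes at that moment; what a row does not reach only later rows make up. A row lasts 1/12 s, in which the tool goes at most 41.7 mm and 7.16 degrees, less where a joint would pass 70% of its speed; a pose out of reach is approached as far as the arm can. A call with a gripper value outside its range is refused whole. The fingers move at their own pace and stop on an object; FORCE is the grip in N (left out, the last holds). Time passes only in rows, so rows that repeat a pose let the fingers close. It gives the time, the measured TCP pose, the force, the opening and the grip force at its end, in the units of the state.
- telemetry.observe(): the state, without advancing time (a new reading comes with each control period).
- vision.read_camera(name): name is "side" or "top"; returns (picture, depth): 480x640x3 uint8, red, green, blue; 480x640 float32, m along the optical axis (not along the pixel's ray), 0 where there is no reading.
- vision.get_calibration(name): a dict with "camera_matrix" (3x3 intrinsics, pixels), "dist" ([k1, k2, p1, p2, k3] as OpenCV has them; the pictures are not rectified), "rvec" (rotation vector, rad) and "tvec" (3), from world to camera coordinates, as OpenCV has them. Camera axes: x right, y down, z forward; pixel columns grow to the right and rows downward; lengths in m; the calibration is good to about 2 mm. A picture is of the moment at which its call begins. get_calibration takes no time and is no camera call.
- ticket.hand_in(): hands the job in; it is judged then, once.
The state is a dict: "time": time; "qpos": joint angles; "qvel": joint speeds; "joint_efforts": joint torques, N m; "tool_pos": TCP position; "tool_rot": TCP orientation; "contact_force": force on the tool from outside, world axes, zero at the start; "torque": the same for the moment, N m; "opening": finger opening in m; "grip_force": force on a finger pad.
Only numpy, scipy, OpenCV 4.12 (cv2) and the standard library are available. Lean on these libraries where they do the work, as an engineer would, in place of code of your own. Each camera call takes 0.05 s, during which the arm holds its last target. There are 200 camera calls.

### The job

Put the two loose forks lying in front of you on the right flat into the open wooden cutlery case, then slide its lid fully shut. Lock it by swinging the steel handle round over the lid, so that it climbs the cam and drops all the way into the notch. Leave the other things on the table standing where they are.

Things in the scene. Friction and masses are not known exactly. Their poses are not given: they have to be found in the camera images.
- case: wooden cutlery case, fixed. Origin on the table under the middle of its well; x from its front (nearest the robot) to its back, y along it to the left, z up. In mm: well x -82..81, y -121..121, floor 6 and walls 50 above the table; front rail x -118..-82, 56 high, with the handle's post at (-100, 0); rails at y -124 and 124, 64 high, run back to x 240 and carry the lid
- case_well (a point): point on the floor of the well, x -10, y 0 of the case: middle of the part that the open lid leaves free (about 125 to 140 mm wide between front rail and lid, 242 mm long). Forks fit in lengthwise along the case's y, 17 mm spare at each end
- lid_notch (a point): middle of the notch in the steel cam plate on the lid, at lid-top height, 58 mm above the table; with the lid shut it lies at case x -40, y 0. Along the case's y from here: a ramp rises 14 mm from -40 to -14 mm, a 4.5 mm crest (72 mm above the table), the notch -9.5..9.5 mm, then a stop block (75 mm above the table). Plate 34 mm wide in x
- lid (a joint): travel of the sliding lid, m: 0 = fully shut (hard stop), up to 0.145 = open, towards the case's +x. Starts 0.13 to 0.145. Its front edge is at case x = -0.080 + this value. Lid 8 mm thick, underside 50 mm above the table; slides with about 4 N and stays where it is left
- lid_pull (a point): on the lid's pull, 10 mm below its top: an upright wooden fin on the lid, 12 mm thick along the case's x, 50 mm long along y, 30 mm high, top 88 mm above the table; it moves with the lid, 80 mm left of the case's middle
- latch (a joint): angle of the steel handle about its vertical post, rad: 0 = arm points to the case's -y along the front rail; grows counter-clockwise from above; 1.57 = arm points to the case's +x, its lug (60 mm from the post) in the middle of the notch, with about 0.06 play either way. Starts -0.15 to 0.35, turns easily until the lug meets the ramp at about 0.87; crest at 1.3 to 1.42; range -0.2 to 1.75
- latch_lift (a joint): how far the handle has risen on its post, m: 0 = down (in the notch or off the cam), 0.012 on the crest, at most 0.022. Spring and weight push it down with 5 N (6 N on the crest). Let it rise freely as it is turned (3 to 6 N at the grip), or lift it; past the crest it drops by itself once let go
- latch_grip (a point): on the handle's upright paddle, 14 mm below its top, 105 mm from the post. Paddle 14 mm thick in the turning direction, 28 mm along the arm, 50 mm high, top 118 mm above the table when down; rises with the handle. Arm 74 to 81 mm, hub (28 mm across) up to 82 mm above the table. Axes: -y out along the arm, x the turning direction, z up
- fork_a: plain table fork, 208 mm long, 24 mm wide, at most 16 mm high, 0.05 kg, lying on the cloth in front of the robot's right side; any way round. Origin: middle of its underside, x along its length, z up; grip it across the shaft near the origin. Nearer to the case of the two
- fork_b: plain table fork, 208 mm long, 24 mm wide, at most 16 mm high, 0.05 kg, lying on the cloth in front of the robot's right side; any way round. Origin: middle of its underside, x along its length, z up; grip it across the shaft near the origin. Farther from the case, further to the right
- tumbler: bystander: water glass, 73 mm across, 88 mm high, at the back right; origin under its foot, z up
- pepper_mill: bystander: pepper mill, 57 mm across, 191 mm high, at the left; origin under its foot, z up
- water_bottle: bystander: swing-top bottle, 68 mm across, 274 mm high, at the back left; origin under its foot, z up
- cork: bystander: wine cork, 45 mm long, lying on the cloth between the robot and the case; origin under its middle

How it is judged:
By the outcome, as a careful person would: the job done as asked, in the order asked, and still so for the second after the job is handed in, with the robot touching nothing.
It also fails if it takes over 66 s, if anything falls off the work surface, if the arm or the gripper's body presses on something with over 40 N, if the wrist force passes 120 N, or if a joint passes its speed limit or range.

## Working session

There is one attempt and no reset: what is moved stays moved. The work goes in short steps, Python scripts to look and compute and a shell command to move; the robot and the scene stay as the last step left them, time stands still between calls to the robot, and variables do not carry over. Pictures are saved under pics/ and viewed, at most 10 in all, crops included, and the job is handed in when it is done.

```bash
ls; mkdir -p pics; cat > h.py <<'E'
import numpy as np, cv2
from scipy.spatial.transform import Rotation as R
from cell import telemetry, vision, ticket
def cloud(n):
    im,d=vision.read_camera(n); c=vision.get_calibration(n)
    K=np.array(c["camera_matrix"],float);D=np.array(c["dist"],float)
    v,u=np.mgrid[0:480,0:640]
    p=cv2.undistortPoints(np.stack([u,v],-1).reshape(-1,1,2).astype(np.float32),K,D).reshape(480,640,2)
    P=np.dstack([p*d[...,None],d])
    Rm=cv2.Rodrigues(np.array(c["rvec"],float))[0]
    W=(P-np.array(c["tvec"],float).reshape(3))@Rm
    W[d<=0]=np.nan
    return im,W
def save(im,f): cv2.imwrite("pics/"+f,cv2.cvtColor(im,cv2.COLOR_RGB2BGR))
E
python3 - <<'E'
from h import *
s=telemetry.observe();print(s)
for n in("top","side"):
    im,W=cloud(n);save(im,n+"0.png");np.save(n+"0.npy",W)
    c=vision.get_calibration(n);print(n,(-cv2.Rodrigues(np.array(c["rvec"],float))[0].T@np.array(c["tvec"],float).reshape(3)))
E
```

```text
pics
{'time': 0.0, 'qpos': array([-1.47199987e+00,  3.42726964e-01,  1.52503156e+00,  1.30760101e-05,
        1.27539704e+00, -1.45978114e-01]), 'qvel': array([ 9.20130268e-04, -4.50352287e-04,  1.29819717e-03,  9.55574713e-04,
       -7.04592868e-05,  9.07837036e-05]), 'joint_efforts': array([ 1.97524344e-06, -4.31246388e+01, -2.44217277e+01,  7.18209660e-02,
        5.60831744e-02, -1.36314752e-04]), 'tool_pos': array([ 0.12724792, -0.50920301,  0.40403747]), 'tool_rot': array([-3.14004818e+00, -2.39712100e-04,  2.44770572e-01]), 'contact_force': array([ 0.02532511, -0.13020556,  0.09104871]), 'torque': array([ 0.04258532, -0.05600674, -0.04774001]), 'grip_force': 0.0, 'opening': 0.09185764868990842}
top [0.46720624 0.03877188 1.32775461]
side [ 0.07359792 -1.08434268  0.55314469]
```

View pics/top0.png

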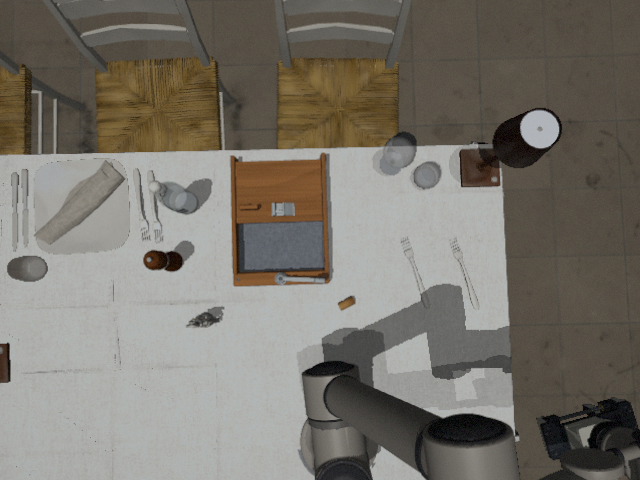

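View pics/side0.png

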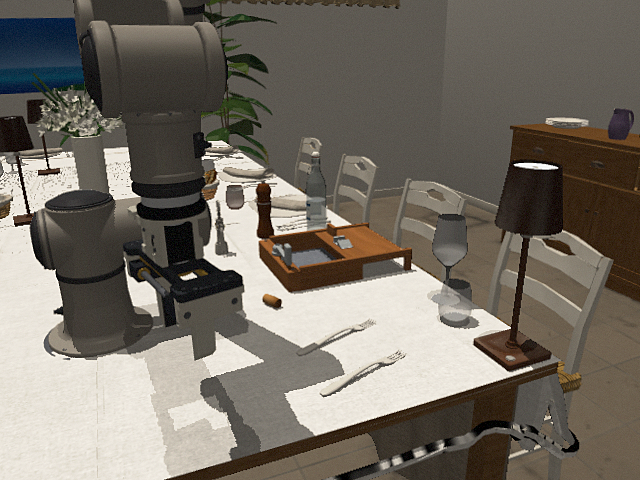

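The top view shows the case at columns 232–328, rows 155–287, with the handle along its front rail at (275–325, 280) and the pull at (249, 207). Fork A runs from (406, 238) to (427, 305), fork B from (453, 238) to (477, 310), and the cork is at (347, 302).

```bash
python3 - <<'E'
from h import *
W=np.load("top0.npy")
im=cv2.imread("pics/top0.png")
def at(u,v): print((u,v),np.round(W[v,u]*1000))
for p in [(405,240),(427,303),(415,270),(453,240),(477,308),(465,273),(249,207),(283,209),(283,280),(320,281),(347,302),(234,240),(328,240),(330,283),(234,284)]: at(*p)
z=np.round(W[...,2]*1000)
for x0,x1 in((398,435),(446,485)):
    sub=W[230:316,x0:x1].reshape(-1,3); 
    m=(sub[:,2]>np.nanmedian(sub[:,2])+.004); q=sub[m]; print("cloth",np.nanmedian(sub[:,2]),len(q),q.min(0),q.max(0))
    r=cv2.minAreaRect(q[:,:2].astype(np.float32)*1000);print(r, cv2.boxPoints(r))
# lid/rails tops
sub=W[150:292,225:335].reshape(-1,3)
for lo,hi,n in((.06,.069,'rail'),(.054,.0625,'lid'),(.08,.095,'pull'),(.1,.125,'paddle')):
    q=sub[(sub[:,2]>lo)&(sub[:,2]<hi)]; r=cv2.minAreaRect(q[:,:2].astype(np.float32)*1000);print(n,len(q),q.mean(0),r)
q=sub[sub[:,2]>.04];r=cv2.minAreaRect(q[:,:2].astype(np.float32)*1000);print('case',r,cv2.boxPoints(r))
cv2.imwrite("pics/c.png",np.hstack([cv2.resize(im[150:295,225:335],None,fx=3.5,fy=3.5,interpolation=2),cv2.resize(im[150:295,395:490],None,fx=3.5,fy=3.5,interpolation=2)]))
E
```

```text
(405, 240) [ 549. -204.   -2.]
(427, 303) [ 370. -258.    7.]
(415, 270) [ 463. -226.   14.]
(453, 240) [ 546. -341.   -6.]
(477, 308) [ 354. -396.    8.]
(465, 273) [ 452. -366.   12.]
(249, 207) [641. 225.  81.]
(283, 209) [636. 135.  69.]
(283, 280) [445. 137.  83.]
(320, 281) [441.  40. 113.]
(347, 302) [379. -34.  21.]
(234, 240) [555. 269.  62.]
(328, 240) [554.  14.  -1.]
(330, 283) [432.  12.  -3.]
(234, 284) [437. 272.  54.]
cloth -0.0010685606150379356 409 [ 0.34055881 -0.28439964  0.00293599] [ 0.57602824 -0.17964614  0.02109207]
((458.2000732421875, -232.17442321777344), (98.7452621459961, 236.48570251464844), 87.97538757324219) [[ 338.28677 -277.33887]
 [ 574.6249  -285.6936 ]
 [ 578.1134  -187.00998]
 [ 341.77527 -178.65524]]
cloth -0.001224709732684522 461 [ 0.33469604 -0.42400677  0.00278021] [ 0.57411242 -0.31109056  0.01877054]
((454.13848876953125, -367.59942626953125), (105.04866027832031, 239.2526397705078), 87.83895111083984) [[ 332.6166  -415.57547]
 [ 571.69916 -424.59732]
 [ 575.6604  -319.62338]
 [ 336.57782 -310.60153]]
rail 1510 [0.64371141 0.14765775 0.06271472] ((611.1611938476562, 146.10289001464844), (356.13409423828125, 259.35784912109375), 0.5393973588943481)
lid 5418 [0.6581691  0.14736154 0.05753411] ((610.0030517578125, 146.32814025878906), (358.53985595703125, 260.0612487792969), 0.4385296702384949)
pull 201 [0.53421939 0.16536072 0.08390732] ((531.302490234375, 168.32730102539062), (278.65289306640625, 80.01071166992188), 37.06649398803711)
paddle 62 [0.44201206 0.04003885 0.11539067] ((441.9595031738281, 39.690826416015625), (25.884681701660156, 12.971195220947266), 88.88951110839844)
case ((609.916748046875, 146.37643432617188), (358.880859375, 260.0650329589844), 0.47738149762153625) [[429.39917  274.90936 ]
 [431.56592   14.853376]
 [790.4343    17.843506]
 [788.2676   277.8995  ]]
```

View pics/c.png

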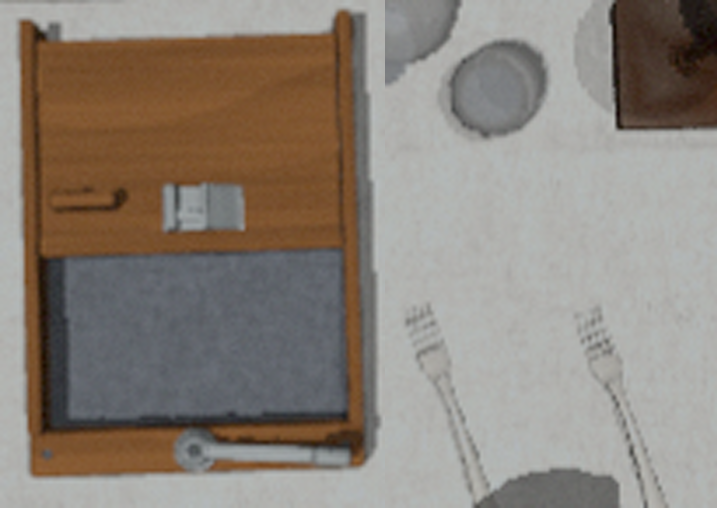

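The crop shows the lid open, with its front edge at crop row ~250, the cam at (203, 207) and the pull at (88, 199). The handle points to −y along the rail. The forks have their tines towards +x and their tails in shadow. The case pose is about (0.549, 0.146), yaw 0.008. Next I'll refine the fork poses.

```bash
python3 - <<'E'
from h import *
W=np.load("top0.npy")
s=telemetry.observe()
z=W[...,2]
for nm,(x0,x1) in dict(A=(398,436),B=(446,486)).items():
    m=np.zeros(z.shape,np.uint8); m[230:318,x0:x1]=(z>.0055)[230:318,x0:x1]
    m=cv2.morphologyEx(m,cv2.MORPH_CLOSE,np.ones((3,3)))
    n,l,st,_=cv2.connectedComponentsWithStats(m); k=1+np.argmax(st[1:,4]); print(nm,st[k])
    q=W[(l==k)&(z>.0055)]*1000
    vx,vy,cx,cy=cv2.fitLine(q[:,:2].astype(np.float32),cv2.DIST_HUBER,0,.01,.01).ravel()
    t=(q[:,0]-cx)*vx+(q[:,1]-cy)*vy; tm=(np.percentile(t,.5)+np.percentile(t,99.5))/2
    print(len(q),"len",np.ptp(t),"mid",cx+tm*vx,cy+tm*vy,"ang",np.arctan(vy/vx))
    for a in range(-100,101,25):
        w=np.abs(t-tm-a)<12; d=-(q[w,0]-cx)*vy+(q[w,1]-cy)*vx
        if w.any(): print(a,w.sum(),"off",d.mean().round(1),"z",np.median(q[w,2]).round(1),q[w,2].max().round(1))
# lid front edge & handle
sub=W[150:292,225:335].reshape(-1,3)*1000
q=sub[(sub[:,2]>54)&(sub[:,2]<62)&(abs(sub[:,1]-146)<60)&(sub[:,0]>500)];print("lid front",np.percentile(q[:,0],[0,.5,1,2]))
q=sub[(sub[:,2]>82)&(sub[:,2]<95)&(sub[:,0]>600)];print("fin",len(q),q.mean(0),q.min(0),q.max(0))
q=sub[(sub[:,2]>107)&(sub[:,0]<500)];print("paddle",len(q),q.mean(0),q.min(0),q.max(0))
q=sub[(sub[:,2]>66)&(sub[:,2]<90)&(sub[:,0]<480)];print("hub",len(q),q.mean(0),q.min(0),q.max(0))
E
```

```text
A [405 250  25  58 278]
218 len 166.37456199762028 mid 437.96374836762914 -234.9325863856571 ang 0.29199135
-75 21 off -0.2 z 7.1 12.5
-50 39 off -0.2 z 7.6 11.2
-25 40 off 0.0 z 10.1 15.4
0 33 off 0.4 z 12.5 15.9
25 28 off -0.5 z 13.2 21.1
50 30 off -0.1 z 9.9 16.4
75 21 off 0.9 z 7.0 10.7
B [455 252  24  58 258]
214 len 163.17021928953093 mid 429.1941978432793 -372.6715036695023 ang 0.29159048
-75 16 off 0.7 z 7.2 8.6
-50 37 off 0.3 z 8.1 14.2
-25 40 off 0.2 z 9.0 17.4
0 33 off -0.3 z 12.1 17.3
25 26 off -0.1 z 12.8 18.8
50 28 off 0.3 z 11.7 18.1
75 22 off 0.0 z 7.4 12.1
lid front [601.52638774 602.1986727  603.41867177 604.9282718 ]
fin 83 [640.54061229 226.69587044  86.38415491] [634.59951298 202.16770269  82.01993053] [646.7740342  250.95143975  92.06560438]
paddle 61 [441.90483312  39.83444586 115.55694837] [435.33959467  26.67719008 108.79477565] [448.62091311  52.63638162 122.87088659]
hub 224 [447.04456586 111.18604025  79.5990316 ] [436.7888711   17.56488592  66.25669601] [479.30231063 156.59094255  88.33997875]
```

```bash
python3 -m crank '[[0.2,389,-191,140,-0.047],[0.2,389,-191,140,-0.047],[0.2,389,-191,140,-0.047],[0.2,389,-191,140,-0.047],[0.2,389,-191,140,-0.047],[0.2,389,-191,140,-0.047],[0.2,389,-191,140,-0.047],[0.2,389,-191,140,-0.047],[0.2,389,-191,140,-0.047],[0.2,389,-191,140,-0.047],[0.2,389,-191,140,-0.047],[0.2,389,-191,140,-0.047]]' 15
```

```text
time: 1.1
tool_pos: [0.4614, -0.2254, 0.2623]
tool_rot: [-3.138, 0.001, 0.297]
contact_force: [-1.9, -0.2, 1.1]
opening: 0.0553
grip_force: 0.0
```

```bash
python3 -m crank '[[0.2,0,0,40,0],[0.2,0,0,70,0],[0.2,0,0,83,0],[0.2,0,0,83,0],[-1,0,0,83,0],[-1,0,0,83,0],[-1,0,0,83,0],[-1,0,0,83,0],[-1,0,0,83,0],[-1,0,0,83,0]]' 15
```

```text
time: 1.93
tool_pos: [0.4584, -0.2298, 0.1819]
tool_rot: [3.141, -0.0, 0.292]
contact_force: [-0.8, -0.7, 1.1]
opening: 0.0201
grip_force: 13.9
```

```bash
python3 -m crank '[[-1,0,0,-20,0],[-1,0,0,-60,0],[-1,0,0,-100,0],[-1,0,0,-120,0],[-1,0,0,-120,0]]' 20; python3 - <<'E'
from h import *
im,W=cloud("side");save(cv2.resize(im[200:420,200:480],None,fx=2.5,fy=2.5),"s1.png")
E
```

```text
time: 2.35
tool_pos: [0.4593, -0.2304, 0.3067]
tool_rot: [3.134, -0.006, 0.292]
contact_force: [0.2, -0.5, -0.8]
opening: 0.0178
grip_force: 17.7
```

View pics/s1.png

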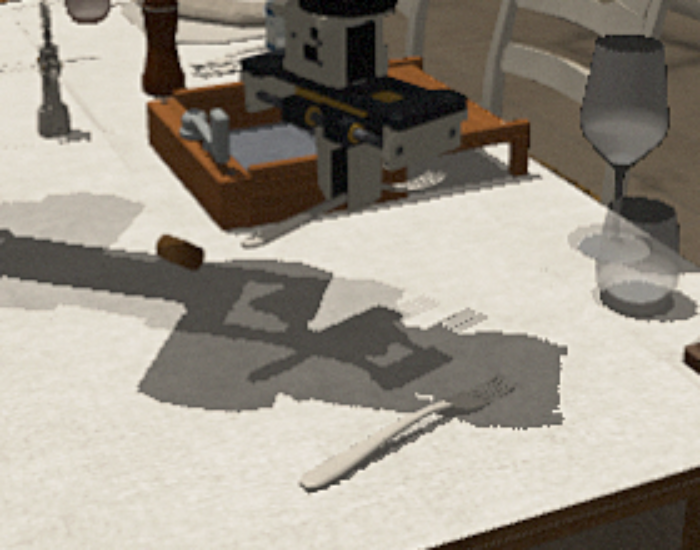

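The side view shows fork A held level between the fingers near its middle. Fork B is still on the cloth and the cork is undisturbed.

```bash
python3 -m crank '[[-1,203,-331,-25,-1.287],[-1,203,-331,-25,-1.287],[-1,203,-331,-25,-1.287],[-1,203,-331,-25,-1.287],[-1,203,-331,-25,-1.287],[-1,203,-331,-25,-1.287],[-1,203,-331,-25,-1.287],[-1,203,-331,-25,-1.287],[-1,203,-331,-25,-1.287],[-1,203,-331,-25,-1.287],[-1,203,-331,-25,-1.287],[-1,203,-331,-25,-1.287]]' 20; python3 - <<'E'
from h import *
im,W=cloud("top")
s=telemetry.observe();print(s['tool_pos'],s['tool_rot'])
z=W[...,2];x=W[...,0];y=W[...,1]
# fork ends: points z .11-.18 near y of case beyond the gripper
m=(z>.1)&(z<.17)&(abs(x-.557)<.05)&(abs(y-.146)<.13)
q=W[m]*1000;print(len(q));
for lo in range(30,265,20):
    k=(q[:,1]>=lo)&(q[:,1]<lo+20)
    if k.any():print(lo,k.sum(),q[k].mean(0).round(1))
print(q[:,1].min(),q[:,1].max())
save(cv2.resize(im[150:300,220:345],None,fx=4,fy=4),"t2.png")
E
```

```text
time: 3.4
tool_pos: [0.5571, 0.147, 0.3245]
tool_rot: [-3.138, 0.001, 1.583]
contact_force: [0.3, -0.6, -0.4]
opening: 0.0182
grip_force: 17.7
[0.5571408  0.14609758 0.32470408] [-3.13815899e+00  6.69880189e-04  1.57879922e+00]
134
30 23 [555.7  46.4 146.1]
50 53 [555.4  60.6 146.5]
70 52 [554.8  80.  148.5]
90 6 [551.5  91.8 147.1]
42.06436332104525 92.92161601797075
```

View pics/t2.png

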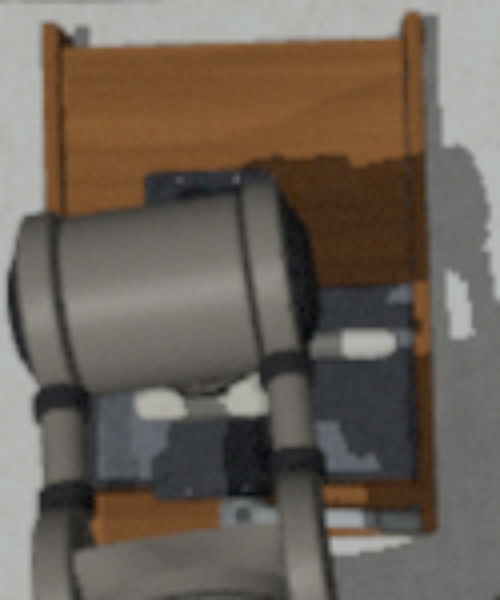

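The top view shows fork A held lengthwise over the well, its tail end near (370, 345) in the crop. The measured tail is at y = 42 mm, so its middle is at y = 146 as wanted. I'll lower it, keeping the gripper body above the hub, and let go.

```bash
python3 -m crank '[[-1,0,0,40,0],[-1,0,0,80,0],[-1,0,0,110,0],[-1,0,0,127,0],[-1,0,0,127,0],[-1,0,0,127,0],[-0.2,0,0,127,0],[-0.2,0,0,127,0],[-0.2,0,0,127,0],[-0.2,0,0,127,0]]'; python3 -m crank '[[-0.2,0,0,-40,0],[-0.2,0,0,-80,0],[-0.2,0,0,-120,0],[-0.2,0,0,-127,0]]'
```

```text
time: 4.28
tool_pos: [0.5579, 0.1456, 0.201]
tool_rot: [3.139, -0.0, 1.579]
contact_force: [0.4, -0.4, 0.8]
opening: 0.0355
grip_force: 0.0
time: 4.62
tool_pos: [0.5588, 0.1459, 0.3345]
tool_rot: [3.129, -0.001, 1.579]
contact_force: [0.1, 0.7, -0.3]
opening: 0.0366
grip_force: 0.0
```

```bash
python3 -m crank '[[0.2,-511,-111,60,1.287],[0.2,-511,-111,60,1.287],[0.2,-511,-111,60,1.287],[0.2,-511,-111,60,1.287],[0.2,-511,-111,60,1.287],[0.2,-511,-111,60,1.287],[0.2,-511,-111,60,1.287],[0.2,-511,-111,60,1.287],[0.2,-511,-111,60,1.287],[0.2,-511,-111,60,1.287],[0.2,-511,-111,60,1.287],[0.2,-511,-111,60,1.287]]'; python3 - <<'E'
from h import *
im,W=cloud("top");s=telemetry.observe();print(s['tool_pos'],s['tool_rot'])
z=W[...,2];x=W[...,0];y=W[...,1]
q=W[(z>.011)&(z<.03)&(abs(x-.545)<.06)&(abs(y-.146)<.115)&(x<.595)]*1000
print(len(q),q.min(0),q.max(0),np.median(q,0));save(cv2.resize(im[150:300,220:345],None,fx=4,fy=4),"t3.png")
E
```

```text
time: 5.62
tool_pos: [0.4552, -0.3425, 0.2702]
tool_rot: [3.14, -0.001, 0.289]
contact_force: [1.7, -0.4, 0.1]
opening: 0.0549
grip_force: 0.0
[ 0.4536042  -0.34920232  0.26954714] [3.13580904e+00 3.05402003e-04 2.87079761e-01]
289 [485.32837048  32.28116547  11.00820255] [593.80027627 259.74313235  27.18155094] [554.56614863 121.12335055  13.98626936]
```

View pics/t3.png

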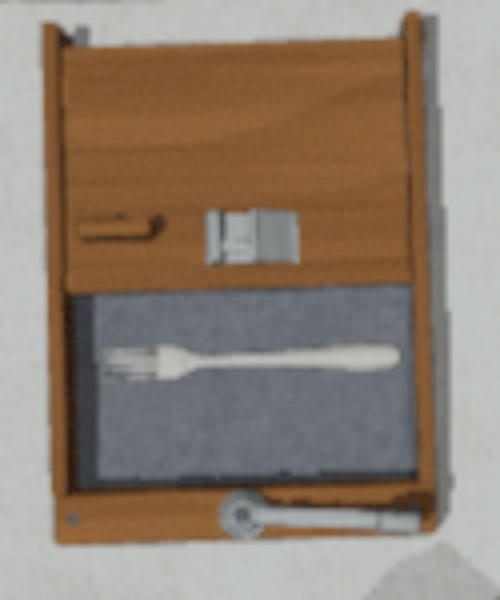

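The top view shows fork A lying flat in the well, crop columns 103–400, row 357. The handle is untouched. Next I'll settle over fork B.

```bash
python3 -m crank '[[0.2,0,0,0,0],[0.2,0,0,0,0],[0.2,0,0,0,0]]'
```

```text
time: 5.92
tool_pos: [0.4562, -0.3397, 0.27]
tool_rot: [-3.141, -0.0, 0.292]
contact_force: [0.2, -0.7, 0.3]
opening: 0.0551
grip_force: 0.0
```

```bash
python3 -m crank '[[0.2,-13,23.5,20,0],[0.2,-13,23.5,55,0],[0.2,-13,23.5,80,0],[0.2,-13,23.5,88,0],[0.2,-13,23.5,88,0],[-1,-13,23.5,88,0],[-1,-13,23.5,88,0],[-1,-13,23.5,88,0],[-1,-13,23.5,88,0],[-1,-13,23.5,88,0],[-1,-13,23.5,88,0]]' 20;  python3 -m crank '[[-1,0,0,-20,0],[-1,0,0,-60,0],[-1,0,0,-100,0],[-1,0,0,-135,0],[-1,0,0,-145,0]]' 20
```

```text
time: 6.83
tool_pos: [0.4504, -0.367, 0.1823]
tool_rot: [3.141, -0.0, 0.292]
contact_force: [-0.1, -0.8, 0.8]
opening: 0.0195
grip_force: 15.0
time: 7.25
tool_pos: [0.451, -0.3675, 0.3329]
tool_rot: [3.133, -0.004, 0.292]
contact_force: [0.9, 0.0, 0.2]
opening: 0.0194
grip_force: 16.0
```

```bash
python3 -m crank '[[-1,201,-474,0,-1.287],[-1,201,-474,0,-1.287],[-1,201,-474,0,-1.287],[-1,201,-474,0,-1.287],[-1,201,-474,0,-1.287],[-1,201,-474,0,-1.287],[-1,201,-474,0,-1.287],[-1,201,-474,0,-1.287],[-1,201,-474,0,-1.287],[-1,201,-474,0,-1.287],[-1,201,-474,0,-1.287],[-1,201,-474,0,-1.287]]';python3 -m crank '[[-1,0,0,0,0],[-1,0,0,0,0],[-1,0,0,0,0]]'; python3 - <<'E'
from h import *
im,W=cloud("top")
s=telemetry.observe();print(s['tool_pos'],s['tool_rot'])
z=W[...,2];x=W[...,0];y=W[...,1]
m=(z>.125)&(z<.17)&(abs(x-.507)<.05)&(abs(y-.13)<.14)
q=W[m]*1000;print(len(q));
for lo in range(-10,265,20):
    k=(q[:,1]>=lo)&(q[:,1]<lo+20)
    if k.any():print(lo,k.sum(),q[k].mean(0).round(1))
print(q[:,1].min(),q[:,1].max())
E
```

```text
time: 8.25
tool_pos: [0.5045, 0.1322, 0.3264]
tool_rot: [-3.141, 0.0, 1.581]
contact_force: [1.0, -0.2, 0.2]
opening: 0.0193
grip_force: 16.0
time: 8.5
tool_pos: [0.5046, 0.1301, 0.3262]
tool_rot: [-3.141, 0.001, 1.58]
contact_force: [0.0, -0.4, -0.1]
opening: 0.0193
grip_force: 16.0
[0.50471171 0.12934788 0.32634106] [-3.14073047e+00  5.46024748e-04  1.57812833e+00]
107
10 10 [503.8  26.9 147.5]
30 56 [504.1  39.5 148.9]
50 41 [504.2  56.9 150.9]
25.57375808158133 63.47811448144233
```

```bash
python3 -m crank '[[-1,16,2,10,0],[-1,16,2,45,0],[-1,16,2,80,0],[-1,16,2,110,0],[-1,16,2,127,0],[-1,16,2,127,0],[-1,16,2,127,0],[-0.2,16,2,127,0],[-0.2,16,2,127,0],[-0.2,16,2,127,0],[-0.2,16,2,127,0]]'; python3 -m crank '[[-0.2,0,0,-40,0],[-0.2,0,0,-80,0],[-0.2,0,0,-80,0],[-0.2,0,0,-80,0]]'
```

```text
time: 9.47
tool_pos: [0.5071, 0.1461, 0.2009]
tool_rot: [3.139, -0.0, 1.579]
contact_force: [-0.1, 0.3, 0.1]
opening: 0.0358
grip_force: 0.0
time: 9.8
tool_pos: [0.5073, 0.1464, 0.2825]
tool_rot: [3.135, -0.001, 1.579]
contact_force: [0.2, 0.4, -1.8]
opening: 0.0369
grip_force: 0.0
```

```bash
python3 -m crank '[[0,79,134,0,0],[0,79,134,0,0],[0,79,134,0,0],[0,79,134,0,0],[0,79,134,0,0],[0,79,134,36,0],[0,79,134,36,0],[0,79,134,36,0]]'; python3 - <<'E'
from h import *
im,W=cloud("side");save(cv2.resize(im[180:310,220:430],None,fx=3.5,fy=3.5),"s4.png")
E
```

```text
time: 10.47
tool_pos: [0.6389, 0.226, 0.241]
tool_rot: [-3.135, 0.002, 1.579]
contact_force: [-0.7, -0.9, 0.5]
opening: 0.0461
grip_force: 0.0
```

View pics/s4.png

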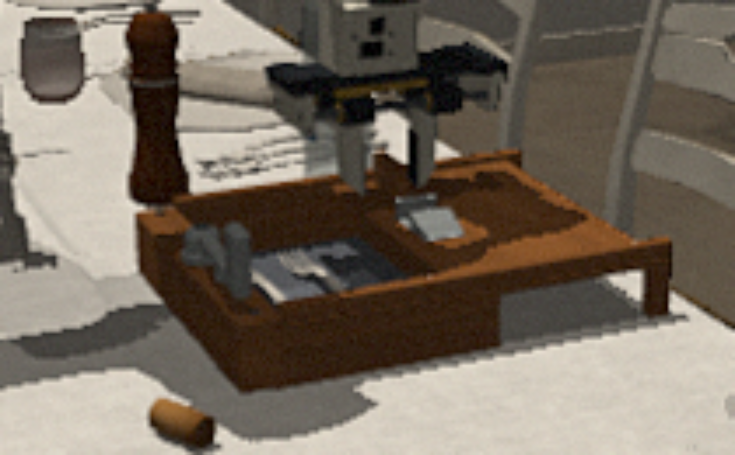

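The side view shows the fingers straddling the pull at about (385, 165) and a fork lying in the well at (310, 265). I'll check both forks from above before shutting the lid.

```bash
python3 - <<'E'
from h import *
im,W=cloud("top");save(cv2.resize(im[150:300,220:345],None,fx=4,fy=4),"t5.png")
E
```

```text
(no output)
```

View pics/t5.png

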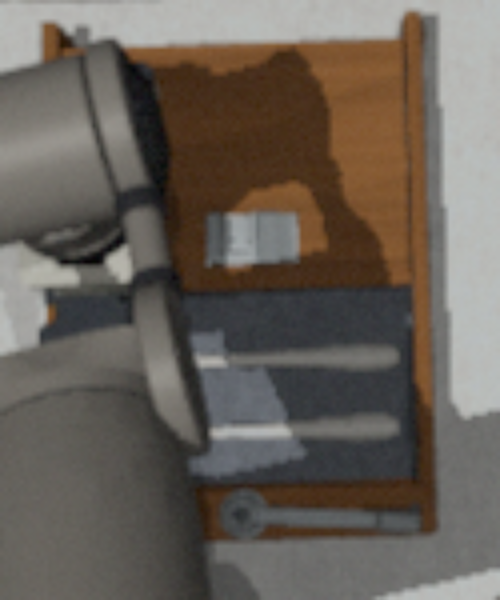

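```bash
python3 -m crank '[[-1,0,0,0,0],[-1,0,0,0,0],[-1,0,0,0,0],[-1,0,0,0,0],[-1,0,0,0,0],[-1,0,0,0,0]]' 25
```

```text
time: 11.07
tool_pos: [0.6404, 0.2262, 0.2441]
tool_rot: [3.14, -0.0, 1.579]
contact_force: [1.3, 0.1, 1.2]
opening: 0.0113
grip_force: 25.0
```

The top view shows both forks lying parallel and flat, at crop rows 357 and 428. The pull is gripped at 11 mm, so I'll slide the lid now.

```bash
python3 -m crank '[[-1,0,-10,0,0],[-1,0,-30,0,0],[-1,0,-55,0,0],[-1,0,-80,0,0],[-1,0,-100,0,0],[-1,0,-113,0,0],[-1,0,-120,0,0],[-1,0,-124,0,0],[-1,0,-127,0,0],[-1,0,-127,0,0]]'; python3 -m crank '[[-1,0,-2,0,0],[-1,0,-4,0,0],[-1,0,-6,0,0],[-1,0,-6,0,0],[-1,0,-6,0,0]]'
```

```text
time: 11.9
tool_pos: [0.5133, 0.2253, 0.2441]
tool_rot: [3.141, -0.0, 1.579]
contact_force: [-0.8, -0.7, 2.8]
opening: 0.012
grip_force: 25.0
time: 12.32
tool_pos: [0.5089, 0.2251, 0.2441]
tool_rot: [3.136, -0.001, 1.578]
contact_force: [10.4, -1.1, -1.5]
opening: 0.0117
grip_force: 25.0
```

```bash
python3 -m crank '[[-1,0,-2,0,0],[-1,0,-3,0,0],[-1,0,-3,0,0],[-1,0,-3,0,0]]'; python3 -m crank '[[-1,0,-1.5,0,0],[-1,0,-3,0,0],[-1,0,-3,0,0],[-1,0,-3,0,0]]'
```

```text
time: 12.65
tool_pos: [0.5078, 0.2249, 0.2442]
tool_rot: [3.13, -0.001, 1.578]
contact_force: [20.7, -1.1, -8.9]
opening: 0.0121
grip_force: 25.0
time: 12.98
tool_pos: [0.5067, 0.2248, 0.2442]
tool_rot: [3.124, -0.002, 1.578]
contact_force: [30.3, -0.9, -16.9]
opening: 0.012
grip_force: 25.1
```

```bash
python3 -m crank '[[-1,0,3,0,0],[-1,0,6,0,0],[-1,0,6,0,0],[0,0,6,0,0],[0,0,6,0,0],[0,0,6,0,0],[0,0,6,0,0],[0,0,6,-40,0],[0,0,6,-80,0],[0,0,6,-100,0],[0,0,6,-100,0]]'; python3 - <<'E'
from h import *
im,W=cloud("top")
z=W[...,2]
sub=W[150:292,225:335].reshape(-1,3)*1000
q=sub[(sub[:,2]>107)&(sub[:,2]<125)&(sub[:,0]<460)];print("paddle",len(q),q.mean(0),q.min(0),q.max(0))
q=sub[(sub[:,2]>54)&(sub[:,2]<64)&(abs(sub[:,1]-90)<50)&(sub[:,0]>400)];print("lid extents",np.percentile(q[:,0],[.5,50,99.5]))
q=sub[(sub[:,2]>65)&(sub[:,2]<80)&(abs(sub[:,1]-146)<60)&(sub[:,0]>480)];print("cam",len(q),q.mean(0),q.min(0),q.max(0))
save(cv2.resize(im[150:300,220:345],None,fx=4,fy=4),"t6.png")
E
```

```text
time: 13.9
tool_pos: [0.5077, 0.2256, 0.3487]
tool_rot: [3.133, -0.002, 1.579]
contact_force: [0.5, -0.2, 0.5]
opening: 0.046
grip_force: 0.0
paddle 60 [441.85295107  40.05126903 116.09387921] [435.33970579  26.75303623 110.09360465] [448.63897211  52.60782535 122.61143459]
lid extents [433.25734246 549.24792199 637.58404854]
cam 124 [504.30258332 140.71948238  70.6826597 ] [487.06339056 113.52982412  65.00523765] [623.88185494 201.01131846  78.73428103]
```

View pics/t6.png

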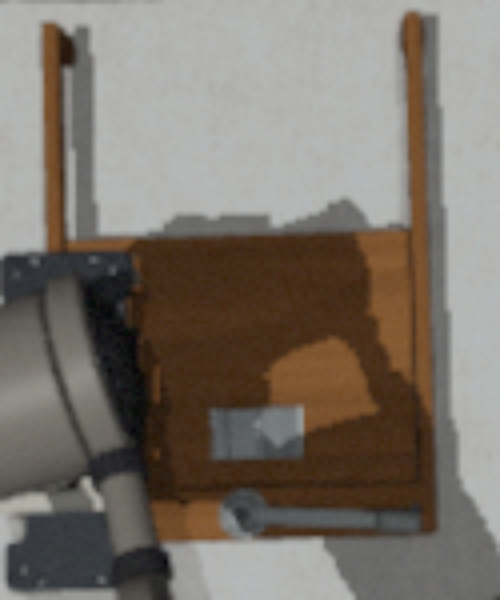

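The top view shows the lid against the front rail, with the cam plate now at crop (257, 432) beside the post. The handle is still at the rail. I'll grip the paddle next.

```bash
python3 -m crank '[[0,-185,-67,0,0.075],[0,-185,-67,0,0.075],[0,-185,-67,0,0.075],[0,-185,-67,0,0.075],[0,-185,-67,0,0.075],[0,-185,-67,0,0.075],[0,-185,-67,40,0.075],[0,-185,-67,80,0.075],[0,-185,-67,80,0.075],[0,-185,-67,80,0.075]]'; python3 -m crank '[[-1,0,0,0,0],[-1,0,0,0,0],[-1,0,0,0,0],[-1,0,0,0,0],[-1,0,0,0,0],[-1,0,0,0,0]]' 15
```

```text
time: 14.78
tool_pos: [0.4407, 0.0401, 0.262]
tool_rot: [-3.134, -0.0, 1.504]
contact_force: [0.7, -0.1, 0.8]
opening: 0.0458
grip_force: 0.0
time: 15.28
tool_pos: [0.4418, 0.0397, 0.2644]
tool_rot: [3.14, 0.0, 1.504]
contact_force: [2.4, -0.9, 1.8]
opening: 0.0139
grip_force: 15.0
```

```bash
python3 -m crank '[[-1,0.5,10.5,0,-0.1],[-1,2.1,20.9,0,-0.2],[-1,4.7,31,0,-0.3],[-1,8.3,40.9,0,-0.4],[-1,12.9,50.3,0,-0.5],[-1,18.3,59.3,-4,-0.6],[-1,24.7,67.6,-8,-0.7],[-1,31.8,75.3,-12,-0.8],[-1,31.8,75.3,-16,-0.8],[-1,31.8,75.3,-16,-0.8]]' 25
```

```text
time: 16.12
tool_pos: [0.5197, 0.0664, 0.2801]
tool_rot: [3.14, 0.002, 2.303]
contact_force: [5.8, -0.7, -6.6]
opening: 0.0137
grip_force: 25.0
```

```bash
python3 -m crank '[[-1,0.5,10.5,0,-0.1],[-1,2.1,20.9,0,-0.2],[-1,4.7,31,0,-0.3],[-1,8.3,40.9,0,-0.4],[-1,12.9,50.3,0,-0.5],[-1,18.3,59.3,0,-0.6],[-1,24.7,67.6,0,-0.7],[-1,31.8,75.3,0,-0.8],[-1,35.3,78.5,0,-0.845],[-1,35.3,78.5,0,-0.845],[-1,35.3,78.5,0,-0.845]]' 25;  python3 -m crank '[[-1,0,0,8,0],[-1,0,0,16,0],[-1,0,0,16,0],[-1,0,0,16,0]]' 25
```

```text
time: 17.03
tool_pos: [0.5551, 0.1455, 0.2802]
tool_rot: [3.14, 0.007, -3.136]
contact_force: [10.5, 2.3, -5.3]
opening: 0.0139
grip_force: 25.0
time: 17.37
tool_pos: [0.5554, 0.1452, 0.2651]
tool_rot: [3.14, 0.008, -3.137]
contact_force: [8.5, 3.1, -0.3]
opening: 0.0139
grip_force: 25.0
```

```bash
python3 -m crank '[[0,0,0,0,0],[0,0,0,0,0],[0,0,0,0,0],[0,0,0,0,0],[0,0,0,-40,0],[0,0,0,-80,0],[0,0,0,-120,0],[0,100,0,-140,0],[0,200,0,-140,0],[0,200,0,-140,0],[0,200,0,-140,0],[0,200,0,-140,0]]'; python3 - <<'E'
from h import *
im,W=cloud("top");z=W[...,2]
sub=W[150:292,225:335].reshape(-1,3)*1000
q=sub[(sub[:,2]>107)&(sub[:,2]<135)&(sub[:,0]>500)&(sub[:,0]<600)&(abs(sub[:,1]-146)<40)];print("paddle",len(q),q.mean(0) if len(q) else 0)
a=cv2.resize(im[150:300,220:345],None,fx=3.2,fy=3.2)
im,W=cloud("side")
q=W.reshape(-1,3)*1000;q=q[(abs(q[:,0]-554)<25)&(abs(q[:,1]-146)<20)&(q[:,2]>95)&(q[:,2]<140)];print("side top z",len(q),np.percentile(q,[2,50,98],axis=0) if len(q) else 0)
b=cv2.resize(im[180:330,230:356],None,fx=3.2,fy=3.2)
save(np.hstack([a,b[:a.shape[0],:390]]),"f7.png")
E
```

```text
time: 18.37
tool_pos: [0.3505, 0.1434, 0.4034]
tool_rot: [-3.141, -0.002, -3.135]
contact_force: [0.1, 1.5, 0.9]
opening: 0.0461
grip_force: 0.0
paddle 52 [553.44561545 143.28839986 116.22012636]
side top z 91 [[540.05784717 134.17780688  96.07730664]
 [552.43778167 139.77588076 108.44677267]
 [567.01711029 146.90060716 118.82549207]]
```

View pics/f7.png

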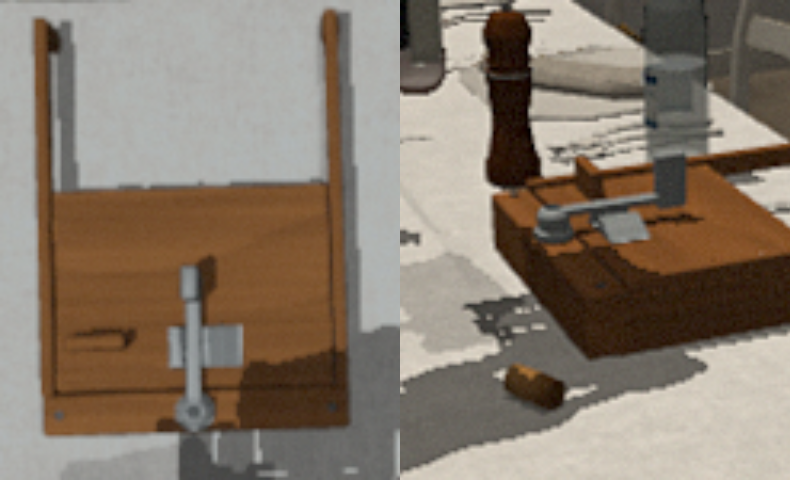

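The final view shows the lid shut and the handle pointing to +x across the cam, at (190, 340) in the left half. The paddle top reads 116.2 mm, the same as when the handle was down at the start, so it has dropped fully into the notch. The mill and cork shown here stand where they were.

```bash
python3 -c "
from cell import ticket
print(ticket.hand_in())"
```

```text
the job is handed in; nothing more can be done
None
```

Both forks lie flat in the case, the lid is fully shut, the handle is down in the notch, and the job was handed in at about 18.5 s on the robot's clock; no verdict came back.

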